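# Press the glued case

## Task

Gently push the slim dark case that sticks out of the bench press straight in until it is fully home against the stop. Then take the crank by its spinning grip and, without letting go on the way, wind the press down (clockwise) in a steady circle until you feel the platen touch the case and about a third of a turn more, without straining the handle or over-tightening. Let go of the crank there, with the case squeezed, and leave everything else on the table where it is.

Things in the scene. Friction and masses are not known exactly. Their poses are not given: they have to be found in the camera images.
- press: the bench press, fixed to the table. Origin: centre of its underside, on the table; x points from its open front (robot side) to its back, y to its left, z up. Grey base 200 (x) x 230 (y) mm, 26 mm high; two upright steel columns 22 mm thick at x = 0, y = +-95 mm.
- beam_mid (a point): centre of the press's fixed crossbeam, 46 (x) x 230 (y) mm, 170 to 200 mm above the table; the crank is on top. Under it hangs a flat aluminium platen, 90 (x) x 146 (y) x 12 mm, whose height is not measured and differs each time (underside 15 to 39 mm above the case's top at the start). It is sprung.
- bed: steel bed plate of the press, 200 x 165 x 4 mm. Origin: centre of its underside, 26 mm above the table, axes as the press; the case slides on its top, 30 mm above the table. At the back a low dark stop bar (140 mm long, 14 mm high) crosses it; the stop's front face is at x = +68 mm.
- case: the slim dark case to be pressed, a closed rigid box 150 (x) x 110 (y) x 24 (z) mm, 0.33 to 0.6 kg, flat on the bed, sticking out of the press's front, a little askew. Origin: centre of its underside; x points into the press. Home, its back face bears on the stop: origin at x = -7 mm in the bed's frame. It slides with about 1 to 6 N.
- case_front (a point): middle of the case's front face (towards the robot), half way up its 24 mm height
- crank_axis (a point): point on the crank's vertical axis (press x = y = 0) at the height of the grip's middle, 254 mm above the table. Turning takes about 8 N at the grip with the platen in the air (less at a standstill). From first touch the drag rises by some 3 N within about 30 degrees, then by about 1 N a radian; a third of a turn past touch squeezes the case with about 120 N.
- grip_mid (a point): middle of the crank's upright black grip: a cylinder 24 mm across, 50 mm tall (229 to 279 mm above the table), spinning freely on its pin, 55 mm from the crank's axis. Top and sides are free; 3 mm under it is the flat crank arm, 18 mm wide, its top 226 mm above the table; the hub's cap reaches 231 mm. A squeeze of 20 to 40 N holds it; 12 N slips under load.
- crank (a joint): crank angle, rad; grows clockwise seen from above, which winds the platen down 14 mm a turn. At 0 the grip is on the press's +x side of the axis, at pi/2 on its -y side. Starts between -1.3 and 1.1; the platen meets the case anywhere between 7.8 and 16. The crank stays where it is left.
- glue: a white-glue bottle, 48 mm across, 110 mm tall (bystander); origin: centre of its underside
- pen_cup: a black open pen cup, 74 mm across, 95 mm tall (bystander); origin: centre of its underside
- wallet: a dark wallet-sized block, 100 x 85 x 20 mm (bystander); origin: centre of its underside
- case2: another slim dark case of the same make, 150 x 110 x 24 mm, lying flat on the table: not part of the job (bystander); origin: centre of its underside
- tape: a flat ring of paper tape, 80 mm across, 22 mm high (bystander); origin: centre of its underside
- brush: a glue brush lying flat (bystander); origin: under its middle
- jar: a small closed glass jar, 60 mm across, 60 mm tall (bystander); origin: centre of its underside
Things that resemble listed ones, but are neither listed nor needed, are in the scene too. Leave any pink or red look-alike of the case alone.

How it is judged:
By the outcome, as a careful person would: the job done as asked, in the order asked, and still so for the second after the job is handed in, with the robot touching nothing.
It also fails if it takes over 72 s, if anything falls off the work surface, if the arm or the gripper's body presses on something with over 40 N, if the wrist force passes 120 N, or if a joint passes its speed limit or range.

## Robot

A 7-joint arm with a two-finger parallel gripper is mounted at the origin on the work surface. World frame = base frame: x ahead of the robot, y to its left, z up, the work surface at z = 0. Lengths are in m, angles in degrees, forces in N, time in s.
With the tool pointing down it reaches from about 0.4 to 0.85 m from the base axis. Payload 4.5 kg.
Tool frame: the origin (TCP) lies midway between the tips of the shut fingers; the grasp point (between the pads) lies 19 mm behind it; z points along the fingers, y is the line along which they close (so a half turn about z gives the same grasp; the last joint's range is limited). The gripper opens to 88 mm and grips with 3 to 60 N. Pads are 18 mm wide; open, the fingers measure 123 mm over their backs; the gripper's body (75 mm by 187 mm) begins 45 mm behind the grasp point.
Start: joints at [-75.012, 39.483, -11.15, 89.685, 9.013, 51.709, -12.324], TCP at [0.141, 0.609, 0.239] pointing down, gripper open.
Joint ranges: [-172.22, 172.22], [-26.19, 119.32], [-84.43, 86.54], [7.71, 146.69], [-57.33, 237.33], [2.42, 119.75], [-152.13, 152.13]. Speed limits (degrees/s): [147.25, 147.25, 180, 180, 180, 180, 180].

## Interface

Orientations are given as a 3x3 rotation matrix whose columns are the frame's x, y, z axes.
In Python, from rig import status, cams, r, finder gives the robot as it stands.
- The arm moves only by the tool step_arm, never from a script. Its arguments are lists of equal length, an entry for each row: "claw": the closure, from -1 (fully open) to 1 (shut), so that 0 is half open; "xyz": the shift along the tool's x, y, z in mm, a list of three; "twist": the turn, a rotation vector about the tool's x, y, z in degrees, a list of three. In form: {"claw": [claw, ...], "xyz": [[dx, dy, dz], ...], "twist": [[ax, ay, az], ...]}. A call has 1 to 5 rows; each row shifts and turns the commanded pose from where the row before left it, along the tool's axes as they then stand; what a row does not reach is not made up. A row lasts 1/12 s, in which the tool goes at most 41.7 mm and 7.16 degrees, less where a joint would pass 70% of its speed; a pose out of reach is approached as far as the arm can. A call is refused whole if a number of a shift passes 41.7 or a number of a turn 7.16, either way. A call with a gripper value outside its range is refused whole. The fingers move at their own pace and stop on an object; the grip force is fixed at half the most. Time passes only in rows, so rows that do not move let the fingers close. It gives the time, the measured TCP pose, the force, the opening and the grip force at its end, in the units of the state.
- status.sense(): the state, without advancing time (a new reading comes with each control period).
- cams.get_image(name): name is "scene" or "top"; returns a dict with "frame" (400x640x3 uint8, red, green, blue), "fx", "fy", "cx", "cy" (pixels), "origin" and "rotation" of the camera in the world. Camera axes: x right, y down, z forward; pixel columns grow to the right and rows downward; lengths in m; the calibration is good to about 2 mm. A picture is of the moment at which its call begins. There is no depth.
- r.close_job(): hands the job in; it is judged then, once.
Trained networks look in a picture, given as the dict that the camera call returned (one of the last four; its "shot" number tells which), for a name from the list of things; names that differ only in an ending like _2 or _b are one class to them, and where a whole thing is asked for, a point or a joint stands for the part that bears it (a point fixed in the world has none). Each returns a list of dicts, best first, with "conf" (0 to 1); they miss things now and then, are a little off and sometimes report something else, mostly with a low value. They report only what shows in the picture. A call takes as long as a camera call. They do not tell look-alikes from the thing itself.
- finder.boxes_of(picture, query): "location" ([column, row] in pixels, amid what is visible of it).
- finder.outline_of(picture, query): "mask" (400x640 bool, what is visible of it) and "location" ([column, row] in pixels, amid what is visible of it).
- finder.pinpoint(picture, query): "location" ([column, row] in pixels: a listed point, or the origin of a listed thing).
The state is a dict: "time": time; "joints": joint angles; "joint_velocities": joint speeds; "effort": joint torques, N m; "eef_pos": TCP position; "tcp_rot": TCP orientation; "contact_force": force on the tool from outside, world axes, zero at the start; "moment": the same for the moment, N m; "opening": finger opening in m; "grip_force": force on a finger pad.
Only numpy, scipy, OpenCV 4.12 (cv2) and the standard library are available. Lean on these libraries where they do the work, as an engineer would, in place of code of your own. Each camera call takes 0.05 s, during which the arm holds its last target. There are 200 camera calls.

## Working session

There is one attempt and no reset: what is moved stays moved. The work goes in short steps, Python scripts to look and compute and a tool call to move; the robot and the scene stay as the last step left them, time stands still between calls to the robot, and variables do not carry over. Pictures are saved under pics/ and viewed, at most 10 in all, crops included, and the job is handed in when it is done.

Besides the shell and the picture viewer there is one more tool, called after ">>>" as name(argument=value, ...), one argument or row to a line, values as JSON. step_arm: Moves the arm, as the interface text tells. Its arguments: {"type":"object","properties":{"claw":{"type":"array"},"xyz":{"type":"array"},"twist":{"type":"array"}},"required":["claw","xyz","twist"]}

```bash
mkdir -p pics; cat > h.py <<'E'
import numpy as np, cv2
from rig import status, cams, r, finder
def ray(im,px):
    d=np.array([(px[0]-im["cx"])/im["fx"],(px[1]-im["cy"])/im["fy"],1.0]); return np.array(im["origin"]), np.array(im["rotation"])@d
def onz(im,px,z):
    o,d=ray(im,px); return o+d*(z-o[2])/d[2]
def proj(im,p):
    c=np.array(im["rotation"]).T@(np.array(p)-np.array(im["origin"])); return np.array([im["fx"]*c[0]/c[2]+im["cx"],im["fy"]*c[1]/c[2]+im["cy"]])
def save(im,n): cv2.imwrite("pics/"+n,im["frame"][:,:,::-1])
E
python3 - <<'E'
from h import *
s=status.sense(); print({k:np.round(v,3).tolist() for k,v in s.items()})
Z=dict(press=0,beam_mid=.185,bed=.026,case=.03,case_front=.042,crank_axis=.254,grip_mid=.254)
for n in("scene","top"):
    im=cams.get_image(n); save(im,n+"0.png"); print(n,np.round(im["origin"],3))
    for q,z in Z.items():
        for d in finder.pinpoint(im,q)[:3]: print(q,np.round(d["location"],1),round(d["conf"],2),np.round(onz(im,d["location"],z),4))
    for q in("glue","pen_cup","wallet","case2","tape","brush","jar"):
        for d in finder.pinpoint(im,q)[:2]: print(q,np.round(d["location"],1),round(d["conf"],2),np.round(onz(im,d["location"],0),3))
E
```

```text
{'time': 0.0, 'joints': [-75.012, 39.533, -11.144, 89.747, 9.013, 51.71, -12.324], 'joint_velocities': [0.096, -0.162, 0.03, -0.048, 0.036, -0.038, -0.07], 'effort': [0.0, -52.756, -1.267, -15.343, -0.053, 0.006, 0.0], 'eef_pos': [0.141, 0.608, 0.238], 'tcp_rot': [[-0.974, 0.226, -0.0], [0.226, 0.974, -0.002], [-0.0, -0.002, -1.0]], 'contact_force': [-0.146, 0.219, -0.115], 'moment': [0.021, 0.002, 0.024], 'grip_force': 0.0, 'opening': 0.088}
scene [ 1.249 -0.851  1.203]
press [353.5 251.9] 0.64 [0.6011 0.0698 0.    ]
press [430.5 230.9] 0.43 [0.7353 0.3103 0.    ]
beam_mid [360.4 208.3] 0.75 [0.6092 0.0786 0.185 ]
beam_mid [339.4 239.1] 0.21 [ 0.642  -0.0593  0.185 ]
beam_mid [242.5 356.6] 0.19 [ 0.7088 -0.483   0.185 ]
bed [356.7 244.2] 0.65 [0.6025 0.0825 0.026 ]
bed [241.9 358.3] 0.36 [ 0.6269 -0.4299  0.026 ]
case [341.1 239.3] 0.96 [0.5543 0.064  0.03  ]
case [194.6 298.8] 0.91 [ 0.3884 -0.3894  0.03  ]
case [360.6 150.3] 0.81 [0.3104 0.4857 0.03  ]
case_front [251.1 267.5] 0.91 [ 0.4328 -0.2105  0.042 ]
case_front [322.2 167.2] 0.88 [0.2774 0.2963 0.042 ]
case_front [360.1 155
[... 837 characters left out ...]
.2] 0.96 [0.3223 0.4604 0.042 ]
case_front [237.7 261.4] 0.95 [0.2447 0.3213 0.042 ]
case_front [319.9 189.3] 0.87 [0.4688 0.054  0.042 ]
crank_axis [315.2 150.2] 0.62 [0.5508 0.0611 0.254 ]
grip_mid [313.9 114.7] 0.4 [0.6559 0.0622 0.254 ]
glue [251.2 152.5] 0.76 [0.607 0.282 0.   ]
pen_cup [374.6 133.1] 0.9 [ 0.662 -0.135  0.   ]
wallet [241.3 222.9] 0.77 [0.371 0.317 0.   ]
wallet [313.9 137.1] 0.3 [0.654 0.07  0.   ]
case2 [451.8 222.3] 0.84 [ 0.353 -0.377  0.   ]
case2 [373.9 219.3] 0.77 [ 0.37  -0.121  0.   ]
tape [211.8 156.5] 0.83 [0.597 0.415 0.   ]
brush [462.3 140.3] 0.72 [ 0.628 -0.43   0.   ]
brush [242.4 113.3] 0.46 [0.744 0.312 0.   ]
jar [241.2 115.5] 0.67 [0.737 0.316 0.   ]
```

View pics/scene0.png

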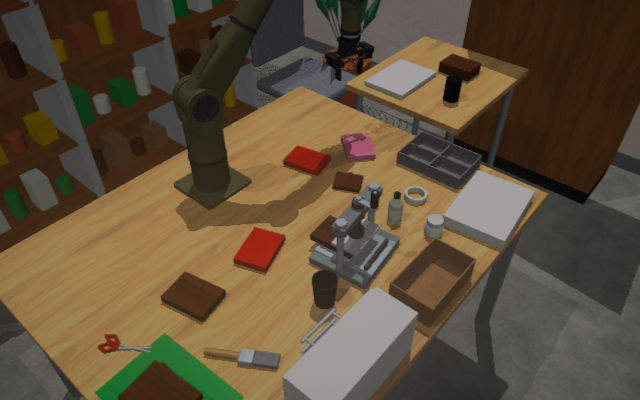

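View pics/top0.png

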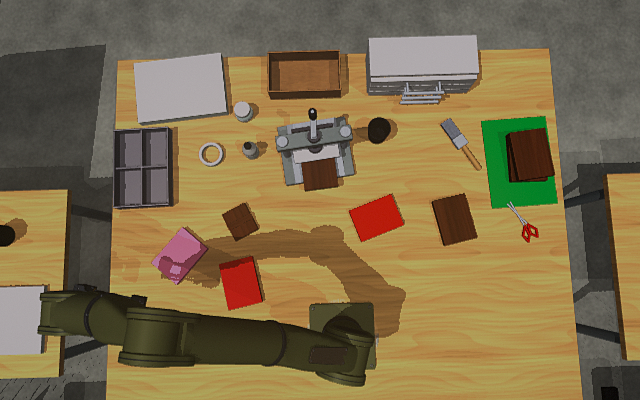

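The case meant is the dark one in the press: top (321,174), scene (330,232). case2 at top (455,220), the reds at (377,217) and (241,283), the pink at (180,255), and the wallet at (241,222) all lie loose on the table. I'll confirm with one enlarged crop and a model overlay.

```bash
python3 - <<'E'
from h import *
a=cams.get_image("top"); b=cams.get_image("scene")
A=cv2.resize(a["frame"][95:200,265:365],None,fx=4,fy=4,interpolation=cv2.INTER_CUBIC)
B=cv2.resize(b["frame"][175:290,300:410],None,fx=3.6,fy=3.6,interpolation=cv2.INTER_CUBIC)
H=max(A.shape[0],B.shape[0]); pad=lambda x:cv2.copyMakeBorder(x,0,H-x.shape[0],0,0,cv2.BORDER_CONSTANT)
cv2.imwrite("pics/crop1.png",np.hstack([pad(A),pad(B)])[:,:,::-1])
for im in(a,b):
    for q in("case_front","case","bed","press","grip_mid","crank_axis"):
        for d in finder.outline_of(im,q)[:4]:
            m=d["mask"]; 
            c=np.array(d["location"])
            if 265<c[0]<410 and 95<c[1]<290:
                rc=cv2.minAreaRect(np.argwhere(m)[:,::-1].astype(np.float32)); print(q,round(d["conf"],2),np.round(c,1),m.sum(),np.round(cv2.boxPoints(rc),1).tolist())
E
```

```text
case_front 0.62 [320.2 176.1] 1034 [[300.1000061035156, 161.6999969482422], [335.29998779296875, 157.5], [338.79998779296875, 187.3000030517578], [303.70001220703125, 191.5]]
case_front 0.58 [376.2 218.3] 1504 [[348.5, 210.8000030517578], [391.1000061035156, 193.8000030517578], [403.5, 224.8000030517578], [360.8999938964844, 241.8000030517578]]
case 0.84 [376.  218.8] 1575 [[347.3999938964844, 210.8000030517578], [390.5, 192.5], [404.1000061035156, 224.5], [360.8999938964844, 242.8000030517578]]
case 0.68 [319. 174.] 957 [[300.5, 161.60000610351562], [334.0, 157.10000610351562], [338.0, 186.8000030517578], [304.5, 191.3000030517578]]
bed 0.78 [308.2 127.5] 740 [[285.20001220703125, 124.19999694824219], [334.3999938964844, 115.80000305175781], [344.3999938964844, 174.60000610351562], [295.20001220703125, 183.0]]
press 0.97 [313.9 145.1] 3649 [[270.8999938964844, 114.69999694824219], [346.5, 102.4000015258789], [358.20001220703125, 174.0], [282.6000061035156, 186.39999389648438]]
grip_mid 0.5 [313.2 114.8] 80 [[309.0, 108.0], [316.0, 108.0], [316.0, 119.0], [309.0, 119.0]]
crank_axis 0
[... 1189 characters left out ...]
 243.8] 4707 [[306.0, 259.0], [368.5, 175.60000610351562], [420.3999938964844, 214.5], [357.79998779296875, 297.8999938964844]]
grip_mid 0.63 [374.3 199.5] 155 [[369.3999938964844, 207.6999969482422], [371.20001220703125, 189.5], [379.79998779296875, 190.39999389648438], [377.8999938964844, 208.60000610351562]]
grip_mid 0.3 [360.4 244.6] 4690 [[305.70001220703125, 258.79998779296875], [367.3999938964844, 175.60000610351562], [419.8999938964844, 214.5], [358.20001220703125, 297.70001220703125]]
crank_axis 0.67 [358.7 245.6] 4592 [[307.20001220703125, 259.29998779296875], [366.29998779296875, 176.10000610351562], [419.20001220703125, 213.60000610351562], [360.1000061035156, 296.8999938964844]]
```

View pics/crop1.png

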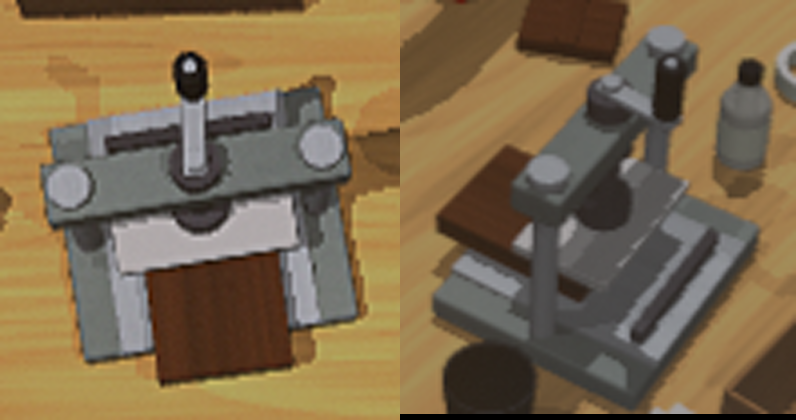

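```bash
cat > fit.py <<'E'
from h import *
from scipy.optimize import least_squares
a=cams.get_image("top"); b=cams.get_image("scene")
T=lambda u,v:np.array([265+(u+.5)/4-.5,95+(v+.5)/4-.5]); S=lambda u,v:np.array([300+(u-400+.5)/3.6-.5,175+(v+.5)/3.6-.5])
P=[(a,T(68,186),(0,.095,.205)),(a,T(323,146),(0,-.095,.205)),(a,T(41,168),(.023,.115,.2)),(a,T(342,122),(.023,-.115,.2)),(a,T(50,227),(-.023,.115,.2)),(a,T(350,178),(-.023,-.115,.2)),(a,T(88,360),(-.1,.115,.026)),(a,T(360,316),(-.1,-.115,.026)),
(b,S(547,170),(0,-.095,.205)),(b,S(668,40),(0,.095,.205)),(b,S(433,300),(-.1,-.115,.026)),(b,S(632,390),(.1,-.115,.026)),(b,S(757,235),(.1,.115,.026))]
def w(p,q): c,s=np.cos(p[2]),np.sin(p[2]); return np.array([p[0]+c*q[0]-s*q[1],p[1]+s*q[0]+c*q[1],q[2]])
f=lambda p:np.concatenate([proj(i,w(p,q))-u for i,u,q in P])
s=least_squares(f,[.606,.072,0],loss="soft_l1"); print("press",np.round(s.x,4),"yaw",np.degrees(s.x[2])); print(np.round(f(s.x).reshape(-1,2),1).tolist())
Q=[(a,T(161,384),(-.075,.055,.0)),(a,T(294,368),(-.075,-.055,.0)),(a,T(158,378),(-.075,.055,.024)),(a,T(292,363),(-.075,-.055,.024)),
   (b,S(438,214),(-.075,-.055,.024)),(b,S(508,147),(-.075,.055,.024))]
lift=lambda q:(q[0],q[1],q[2]+.03)
g=lambda p:np.concatenate([proj(i,w(p,lift(q)))-u for i,u,q in Q])
c=least_squares(g,[.54,.065,0],loss="soft_l1"); print("case",np.round(c.x,4),np.degrees(c.x[2]),np.round(g(c.x).reshape(-1,2),1).tolist())
ci,si=np.cos(s.x[2]),np.sin(s.x[2]); R=np.array([[ci,-si],[si,ci]])
print("case in press",R.T@(c.x[:2]-s.x[:2]))
print("front",w(c.x,(-.075,0,.042)))
G=[(a,finder.pinpoint(a,"grip_mid")),(b,finder.pinpoint(b,"grip_mid"))]
for i,d in G:
    for e in d[:1]:
        p=onz(i,e["location"],.254); q=R.T@(p[:2]-s.x[:2]); print("grip",p,q,np.hypot(*q),"angle",np.arctan2(-q[1],q[0]))
i=a; p=onz(a,T(190,66),.279); q=R.T@(p[:2]-s.x[:2]); print("griptop T",p,q)
p=onz(b,S(670,62),.279); q=R.T@(p[:2]-s.x[:2]); print("griptop S",p,q)
p=onz(b,S(668,115),.229); q=R.T@(p[:2]-s.x[:2]); print("gripbot S",p,q)
E
python3 fit.py
```

```text
press [0.6033 0.0668 0.1392] yaw 7.976898531500507
[[0.1, 0.8], [-0.6, 0.3], [-0.8, -0.7], [-0.1, -1.7], [-0.7, -0.5], [0.6, -0.9], [-1.2, 0.5], [-0.1, -0.0], [-0.8, 1.6], [-1.8, 0.9], [-2.0, -0.8], [-0.1, 1.9], [0.3, -2.5]]
case [0.5488 0.0569 0.0859] 4.924529627855542 [[-0.6, -0.5], [-0.4, -0.3], [-0.2, -0.1], [0.2, -0.2], [-1.4, 0.4], [-0.7, -0.4]]
case in press [-0.0552892  -0.00221317]
front [0.47410203 0.05048301 0.042     ]
grip [0.66177218 0.06787357 0.254     ] [ 0.05808483 -0.00704093] 0.05851002231134768 angle 0.12062947431552325
grip [0.65156247 0.07069228 0.254     ] [ 0.04836507 -0.00283265] 0.04844795448855087 angle 0.05850128183880096
griptop T [0.65907325 0.06641313 0.279     ] [ 0.05520935 -0.0081127 ]
griptop S [0.65704291 0.07209856 0.279     ] [ 0.05398764 -0.00220052]
gripbot S [0.66162179 0.06930703 0.229     ] [ 0.05813482 -0.00560047]
```

The case is the brown one in the press: crop (220,320), front edge at (160,380)–(293,366). The crank grip is at (190,66). The press is at about (0.604, 0.068) with yaw 8°, and the case has about 48 mm to go. I'll turn the tool by -21° so its axes match the press, then travel.

>>> step_arm(
  claw=[0, 0, 0, 0, 0],
  xyz=[
    [0, 0, 0],
    [0, 0, 0],
    [0, 0, 0],
    [-14, -36, 0],
    [-14, -36, 0],
  ],
  twist=[
    [0, 0, -7],
    [0, 0, -7],
    [0, 0, -7],
    [0, 0, 0],
    [0, 0, 0],
  ],
)

```text
time: 2.82
eef_pos: [0.1774, 0.5422, 0.2385]
tcp_rot: [[-0.99, -0.142, -0.001], [-0.142, 0.99, 0.002], [0.001, 0.002, -1.0]]
contact_force: [1.3, -0.7, 0.3]
opening: 0.0569
grip_force: 0.0
```

>>> step_arm(
  claw=[0, 0, 0, 0, 0],
  xyz=[
    [-14, -36, 0],
    [-14, -36, 0],
    [-14, -36, 0],
    [-14, -36, 0],
    [-14, -36, 0],
  ],
  twist=[
    [0, 0, 0],
    [0, 0, 0],
    [0, 0, 0],
    [0, 0, 0],
    [0, 0, 0],
  ],
)

```text
time: 3.23
eef_pos: [0.2738, 0.3713, 0.239]
tcp_rot: [[-0.99, -0.139, 0.001], [-0.139, 0.99, 0.001], [-0.001, 0.0, -1.0]]
contact_force: [1.6, -0.2, 1.2]
opening: 0.044
grip_force: 0.0
```

>>> step_arm(
  claw=[0, 0, 0, 0, 0],
  xyz=[
    [-14, -36, 0],
    [-14, -36, 0],
    [-14, -36, 0],
    [-14, -36, 0],
    [-14, -36, 0],
  ],
  twist=[
    [0, 0, 0],
    [0, 0, 0],
    [0, 0, 0],
    [0, 0, 0],
    [0, 0, 0],
  ],
)

```text
time: 3.65
eef_pos: [0.3681, 0.2027, 0.239]
tcp_rot: [[-0.99, -0.138, 0.001], [-0.138, 0.99, 0.0], [-0.001, 0.0, -1.0]]
contact_force: [0.8, 0.2, -0.7]
opening: 0.044
grip_force: 0.0
```

>>> step_arm(
  claw=[0, 0, 0, 0, 0],
  xyz=[
    [-14, -36, 0],
    [-14, -36, 0],
    [-14, -36, 0],
    [0, -10, 0],
    [0, 0, 0],
  ],
  twist=[
    [0, 0, 0],
    [0, 0, 0],
    [0, 0, 0],
    [0, 0, 0],
    [0, 0, 0],
  ],
)

```text
time: 4.07
eef_pos: [0.426, 0.0897, 0.2386]
tcp_rot: [[-0.991, -0.131, 0.0], [-0.131, 0.991, -0.002], [0.0, -0.002, -1.0]]
contact_force: [-0.5, -0.8, -0.0]
opening: 0.0442
grip_force: 0.0
```

```bash
cat > where.py <<'E'
from h import *
C=np.array([.604,.068]); t=np.radians(8); R=np.array([[np.cos(t),-np.sin(t)],[np.sin(t),np.cos(t)]])
def W():
    s=status.sense(); p=np.array(s["eef_pos"]); r_=np.array(s["tcp_rot"]); q=R.T@(p[:2]-C)
    print("t",round(s["time"],2),"press xy mm",np.round(q*1e3,1),"z",round(p[2]*1e3,1),"tool x yaw",round(np.degrees(np.arctan2(r_[1,0],r_[0,0])),1),"tz",np.round(r_[:,2],3),"F press",np.round(R.T@np.array(s["contact_force"])[:2],1),round(s["contact_force"][2],1),"open",round(s["opening"],4),"j",np.round(s["joints"]).tolist())
if __name__=="__main__": W()
E
python3 where.py
```

```text
t 4.07 press xy mm [-173.2   46.2] z 238.6 tool x yaw -172.5 tz [ 0.    -0.002 -1.   ] F press [-0.6 -0.7] -0.0 open 0.0442 j [-3.0, 27.0, -22.0, 121.0, 17.0, 36.0, 61.0]
```

>>> step_arm(
  claw=[0, 0, 0, 0, 0],
  xyz=[
    [0, -24, 30],
    [0, -24, 30],
    [0, 0, 40],
    [0, 0, 40],
    [0, 0, 30],
  ],
  twist=[
    [0, 0, 0],
    [0, 0, 0],
    [0, 0, 0],
    [0, 0, 0],
    [0, 0, 0],
  ],
)

```text
time: 4.48
eef_pos: [0.4312, 0.0475, 0.0668]
tcp_rot: [[-0.99, -0.14, -0.0], [-0.14, 0.99, 0.002], [0.0, 0.002, -1.0]]
contact_force: [0.4, 0.2, -0.3]
opening: 0.044
grip_force: 0.0
```

>>> step_arm(
  claw=[0, 0, 0, 0],
  xyz=[
    [0, 0, 20],
    [0, 0, 10],
    [0, 0, 0],
    [0, 0, 0],
  ],
  twist=[
    [0, 0, 0],
    [0, 0, 0],
    [0, 0, 0],
    [0, 0, 0],
  ],
)

```text
time: 4.82
eef_pos: [0.4333, 0.0478, 0.0444]
tcp_rot: [[-0.99, -0.141, -0.003], [-0.141, 0.99, 0.001], [0.003, 0.001, -1.0]]
contact_force: [0.3, 0.0, 0.1]
opening: 0.0439
grip_force: 0.0
```

```bash
python3 - <<'E'
from where import *; W()
b=cams.get_image("scene"); a=cams.get_image("top")
A=cv2.resize(a["frame"][95:210,265:365],None,fx=4,fy=4,interpolation=cv2.INTER_CUBIC)[:450]
B=cv2.resize(b["frame"][175:300,290:390],None,fx=3.6,fy=3.6,interpolation=cv2.INTER_CUBIC)[:450]
cv2.imwrite("pics/push0.png",np.hstack([A,B])[:,:,::-1])
E
```

```text
t 4.82 press xy mm [-171.9    3.7] z 44.4 tool x yaw -171.9 tz [-0.003  0.001 -1.   ] F press [ 0.3 -0. ] 0.1 open 0.0439 j [-11.0, 49.0, -2.0, 129.0, 47.0, 2.0, 39.0]
```

View pics/push0.png

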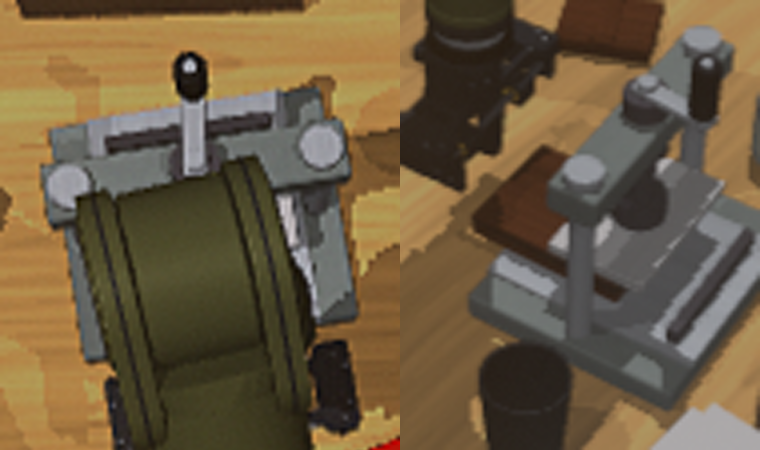

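The crops show the fingers in front of the case (scene crop (440,160)) with the case untouched; the arm's elbow is well above the press. I'll approach, then push slowly.

>>> step_arm(
  claw=[0, 0, 0, 0, 0],
  xyz=[
    [-10, -3, 0],
    [-8, -2, 0],
    [-4, 0, 0],
    [-3, 0, 0],
    [-2, 0, 0],
  ],
  twist=[
    [0, 0, 0],
    [0, 0, 0],
    [0, 0, 0],
    [0, 0, 0],
    [0, 0, 0],
  ],
)

```text
time: 5.33
eef_pos: [0.4604, 0.0445, 0.0449]
tcp_rot: [[-0.99, -0.138, -0.004], [-0.138, 0.99, -0.001], [0.004, -0.0, -1.0]]
contact_force: [-3.4, -0.2, 1.4]
opening: 0.0442
grip_force: 1.4
```

>>> step_arm(
  claw=[0, 0, 0, 0, 0],
  xyz=[
    [-3, 0, 0],
    [-3, 0, 0],
    [-3, 0, 0],
    [-3, 0, 0],
    [-3, 0, 0],
  ],
  twist=[
    [0, 0, 0],
    [0, 0, 0],
    [0, 0, 0],
    [0, 0, 0],
    [0, 0, 0],
  ],
)

```text
time: 5.75
eef_pos: [0.474, 0.0461, 0.0442]
tcp_rot: [[-0.99, -0.139, -0.006], [-0.139, 0.99, -0.002], [0.007, -0.001, -1.0]]
contact_force: [-5.8, -1.2, 5.4]
opening: 0.0441
grip_force: 2.8
```

```bash
python3 where.py
```

```text
t 5.75 press xy mm [-131.7   -3.6] z 44.2 tool x yaw -172.0 tz [-0.006 -0.002 -1.   ] F press [-5.9 -0.4] 5.4 open 0.0441 j [-4.0, 50.0, -12.0, 122.0, 45.0, 13.0, 42.0]
```

>>> step_arm(
  claw=[0, 0, 0, 0, 0],
  xyz=[
    [-3, 0, -1],
    [-3, 0, 0],
    [-3, 0, 0],
    [-3, 0, 0],
    [-3, 0, 0],
  ],
  twist=[
    [0, 0, 0],
    [0, 0, 0],
    [0, 0, 0],
    [0, 0, 0],
    [0, 0, 0],
  ],
)

```text
time: 6.17
eef_pos: [0.4905, 0.0487, 0.0452]
tcp_rot: [[-0.99, -0.139, -0.004], [-0.139, 0.99, -0.001], [0.004, -0.0, -1.0]]
contact_force: [-3.4, -0.1, 0.7]
opening: 0.044
grip_force: 1.6
```

>>> step_arm(
  claw=[0, 0, 0, 0],
  xyz=[
    [-3, 0, 0],
    [-3, 0, 0],
    [-3, 0, 0],
    [-2, 0, 0],
  ],
  twist=[
    [0, 0, 0],
    [0, 0, 0],
    [0, 0, 0],
    [0, 0, 0],
  ],
)

```text
time: 6.5
eef_pos: [0.5021, 0.0502, 0.0452]
tcp_rot: [[-0.99, -0.138, -0.003], [-0.138, 0.99, -0.0], [0.003, -0.0, -1.0]]
contact_force: [-3.4, 0.1, 0.3]
opening: 0.0443
grip_force: 1.3
```

```bash
python3 where.py
```

```text
t 6.5 press xy mm [-103.4   -3.4] z 45.2 tool x yaw -172.1 tz [-0.003 -0.    -1.   ] F press [-3.4  0.6] 0.3 open 0.0443 j [-1.0, 51.0, -16.0, 117.0, 43.0, 18.0, 45.0]
```

>>> step_arm(
  claw=[0, 0, 0, 0],
  xyz=[
    [-2, 0, 0],
    [-2, 0, 0],
    [-2, 0, 0],
    [-2, 0, 0],
  ],
  twist=[
    [0, 0, 0],
    [0, 0, 0],
    [0, 0, 0],
    [0, 0, 0],
  ],
)

```text
time: 6.83
eef_pos: [0.5093, 0.0512, 0.0452]
tcp_rot: [[-0.99, -0.138, -0.004], [-0.138, 0.99, -0.001], [0.004, -0.0, -1.0]]
contact_force: [-3.2, -0.6, 2.6]
opening: 0.0439
grip_force: 1.6
```

>>> step_arm(
  claw=[0, 0, 0],
  xyz=[
    [-1.5, 0, 0],
    [-1.5, 0, 0],
    [-1, 0, 0],
  ],
  twist=[
    [0, 0, 0],
    [0, 0, 0],
    [0, 0, 0],
  ],
)

```text
time: 7.08
eef_pos: [0.5124, 0.0517, 0.0452]
tcp_rot: [[-0.99, -0.138, -0.005], [-0.138, 0.99, -0.001], [0.005, -0.001, -1.0]]
contact_force: [-7.9, 0.2, 4.4]
opening: 0.0439
grip_force: 3.4
```

```bash
python3 where.py
```

```text
t 7.08 press xy mm [-93.   -3.4] z 45.2 tool x yaw -172.0 tz [-0.005 -0.001 -1.   ] F press [-7.8  1.3] 4.4 open 0.0439 j [-1.0, 51.0, -17.0, 116.0, 42.0, 20.0, 46.0]
```

>>> step_arm(
  claw=[0, 0, 0],
  xyz=[
    [-1, 0, 0],
    [-1, 0, 0],
    [0, 0, 0],
  ],
  twist=[
    [0, 0, 0],
    [0, 0, 0],
    [0, 0, 0],
  ],
)

```text
time: 7.33
eef_pos: [0.5124, 0.0516, 0.0451]
tcp_rot: [[-0.99, -0.139, -0.008], [-0.139, 0.99, -0.003], [0.009, -0.001, -1.0]]
contact_force: [-8.7, -0.6, 6.6]
opening: 0.0437
grip_force: 4.3
```

```bash
python3 where.py
```

```text
t 7.33 press xy mm [-93.   -3.5] z 45.1 tool x yaw -172.0 tz [-0.008 -0.003 -1.   ] F press [-8.7  0.6] 6.6 open 0.0437 j [-0.0, 51.0, -18.0, 115.0, 42.0, 20.0, 46.0]
```

>>> step_arm(
  claw=[0, 0, 0, 0],
  xyz=[
    [-2, 0, 0],
    [-2, 0, 0],
    [0, 0, 0],
    [0, 0, 0],
  ],
  twist=[
    [0, 0, 0],
    [0, 0, 0],
    [0, 0, 0],
    [0, 0, 0],
  ],
)

```text
time: 7.67
eef_pos: [0.5125, 0.0515, 0.045]
tcp_rot: [[-0.99, -0.139, -0.015], [-0.139, 0.99, -0.005], [0.015, -0.003, -1.0]]
contact_force: [-16.1, -0.3, 11.9]
opening: 0.0439
grip_force: 7.9
```

```bash
python3 where.py
```

```text
t 7.67 press xy mm [-92.9  -3.6] z 45.0 tool x yaw -172.0 tz [-0.015 -0.005 -1.   ] F press [-16.   2.] 11.9 open 0.0439 j [-0.0, 51.0, -18.0, 115.0, 42.0, 21.0, 46.0]
```

>>> step_arm(
  claw=[0, 0, 0, 0, 0],
  xyz=[
    [10, 0, 0],
    [20, 0, 0],
    [20, 0, 0],
    [0, 0, -40],
    [0, 0, -40],
  ],
  twist=[
    [0, 0, 0],
    [0, 0, 0],
    [0, 0, 0],
    [0, 0, 0],
    [0, 0, 0],
  ],
)

```text
time: 8.08
eef_pos: [0.4688, 0.0455, 0.1248]
tcp_rot: [[-0.99, -0.14, -0.007], [-0.14, 0.99, -0.003], [0.008, -0.002, -1.0]]
contact_force: [1.0, 1.1, -0.3]
opening: 0.0444
grip_force: 0.0
```

>>> step_arm(
  claw=[-1, -1, -1, -1, -1],
  xyz=[
    [0, 0, -40],
    [0, 0, -40],
    [0, 0, -40],
    [0, 0, -40],
    [0, 0, -35],
  ],
  twist=[
    [0, 0, 0],
    [0, 0, 0],
    [0, 0, 0],
    [0, 0, 0],
    [0, 0, 0],
  ],
)

```text
time: 8.5
eef_pos: [0.4721, 0.0465, 0.3238]
tcp_rot: [[-0.99, -0.138, 0.002], [-0.138, 0.99, 0.001], [-0.002, 0.001, -1.0]]
contact_force: [0.6, -0.9, -0.6]
opening: 0.0749
grip_force: 0.0
```

```bash
python3 - <<'E'
from where import *; W()
b=cams.get_image("scene"); a=cams.get_image("top")
A=cv2.resize(a["frame"][95:205,265:365],None,fx=4,fy=4,interpolation=cv2.INTER_CUBIC)[:450]
B=cv2.resize(b["frame"][175:285,300:400],None,fx=4,fy=4,interpolation=cv2.INTER_CUBIC)[:450]
cv2.imwrite("pics/push1.png",np.hstack([A,B])[:,:,::-1])
for i in(a,b):
    for d in finder.pinpoint(i,"grip_mid")[:1]+finder.pinpoint(i,"crank_axis")[:1]:
        p=onz(i,d["location"],.254); print(d["conf"],d["location"],R.T@(p[:2]-C))
E
```

```text
t 8.5 press xy mm [-133.6   -2.9] z 323.8 tool x yaw -172.1 tz [ 0.002  0.001 -1.   ] F press [ 0.4 -1. ] -0.6 open 0.0749 j [16.0, 25.0, -40.0, 107.0, 20.0, 55.0, 65.0]
0.66 [311.7, 112.9] [ 0.05699432 -0.00754606]
0.42 [373.6, 199.2] [ 0.05320186 -0.00580387]
0.72 [359.5, 192.6] [ 0.00630793 -0.00236623]
```

View pics/push1.png

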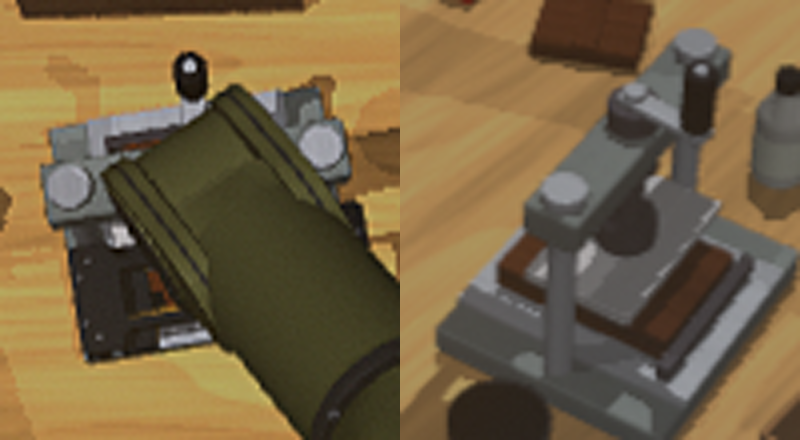

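The case's back edge now runs flush along the stop (right crop, (700,310)–(745,262)), so it is home. The grip is at about (55,-6) mm in the press frame. I'll move above it and descend.

>>> step_arm(
  claw=[-1, -1, -1, -1, -1],
  xyz=[
    [-38, -1, 0],
    [-38, -1, 0],
    [-38, -1, 0],
    [-38, 0, 0],
    [-36, 0, 0],
  ],
  twist=[
    [0, 0, 0],
    [0, 0, 0],
    [0, 0, 0],
    [0, 0, 0],
    [0, 0, 0],
  ],
)

```text
time: 9.22
eef_pos: [0.6586, 0.0687, 0.3171]
tcp_rot: [[-0.99, -0.138, -0.006], [-0.138, 0.99, -0.002], [0.007, -0.001, -1.0]]
contact_force: [2.4, 0.6, 0.4]
opening: 0.0883
grip_force: 0.0
```

>>> step_arm(
  claw=[-1, -1],
  xyz=[
    [0, 0, 0],
    [0, 0, 0],
  ],
  twist=[
    [0, 0, 0],
    [0, 0, 0],
  ],
)

```text
time: 9.38
eef_pos: [0.6575, 0.0695, 0.3163]
tcp_rot: [[-0.99, -0.139, -0.008], [-0.139, 0.99, -0.001], [0.008, 0.0, -1.0]]
contact_force: [0.3, 0.1, -0.1]
opening: 0.088
grip_force: 0.0
```

```bash
python3 where.py
```

```text
t 9.38 press xy mm [53.1 -6. ] z 316.3 tool x yaw -172.0 tz [-0.008 -0.001 -1.   ] F press [0.3 0. ] -0.1 open 0.088 j [7.0, 42.0, -36.0, 76.0, 24.0, 71.0, 68.0]
```

>>> step_arm(
  claw=[-1, -1, -1, -1, -1],
  xyz=[
    [-2, 0, 25],
    [0, 0, 25],
    [0, 0, 18],
    [0, 0, 10],
    [0, 0, 0],
  ],
  twist=[
    [0, 0, 0],
    [0, 0, 0],
    [0, 0, 0],
    [0, 0, 0],
    [0, 0, 0],
  ],
)

```text
time: 9.8
eef_pos: [0.6562, 0.0683, 0.2388]
tcp_rot: [[-0.99, -0.139, -0.01], [-0.139, 0.99, -0.003], [0.01, -0.001, -1.0]]
contact_force: [-0.1, 0.5, 0.0]
opening: 0.0883
grip_force: 0.0
```

```bash
python3 - <<'E'
from where import *; W()
b=cams.get_image("scene")
B=cv2.resize(b["frame"][160:260,310:430],None,fx=5,fy=5,interpolation=cv2.INTER_CUBIC)
cv2.imwrite("pics/grip0.png",B[:,:,::-1])
E
```

```text
t 9.8 press xy mm [51.8 -7. ] z 238.8 tool x yaw -172.0 tz [-0.01  -0.003 -1.   ] F press [-0.   0.5] 0.0 open 0.0883 j [7.0, 45.0, -34.0, 82.0, 27.0, 62.0, 66.0]
```

View pics/grip0.png

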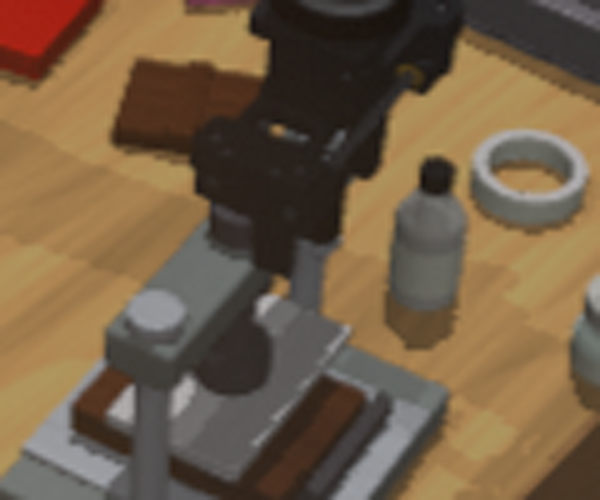

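The gripper straddles the grip (fingers at crop (275,220) and behind). I'll close.

>>> step_arm(
  claw=[1, 1, 1, 1, 1],
  xyz=[
    [-3, 0, 0],
    [0, 0, 0],
    [0, 0, 0],
    [0, 0, 0],
    [0, 0, 0],
  ],
  twist=[
    [0, 0, 0],
    [0, 0, 0],
    [0, 0, 0],
    [0, 0, 0],
    [0, 0, 0],
  ],
)

```text
time: 10.27
eef_pos: [0.6622, 0.0697, 0.2423]
tcp_rot: [[-0.99, -0.138, -0.002], [-0.138, 0.99, -0.001], [0.002, -0.0, -1.0]]
contact_force: [0.5, -0.4, 0.2]
opening: 0.0567
grip_force: 0.0
```

>>> step_arm(
  claw=[1, 1, 1, 1, 1],
  xyz=[
    [0, 0, 0],
    [0, 0, 0],
    [0, 0, 0],
    [0, 0, 0],
    [0, 0, 0],
  ],
  twist=[
    [0, 0, 0],
    [0, 0, 0],
    [0, 0, 0],
    [0, 0, 0],
    [0, 0, 0],
  ],
)

```text
time: 10.68
eef_pos: [0.6619, 0.0699, 0.2417]
tcp_rot: [[-0.99, -0.138, -0.003], [-0.138, 0.99, -0.0], [0.003, 0.0, -1.0]]
contact_force: [-0.8, 7.3, 0.2]
opening: 0.0234
grip_force: 5.2
```

```bash
python3 where.py
```

```text
t 10.68 press xy mm [57.6 -6.2] z 241.7 tool x yaw -172.0 tz [-0.003 -0.    -1.   ] F press [0.2 7.3] 0.2 open 0.0234 j [7.0, 46.0, -34.0, 81.0, 27.0, 62.0, 66.0]
```

>>> step_arm(
  claw=[1, 1, 1],
  xyz=[
    [0, 0, 2],
    [0, 0, 1],
    [0, 0, 0],
  ],
  twist=[
    [0, 0, 0],
    [0, 0, 0],
    [0, 0, 0],
  ],
)

```text
time: 10.93
eef_pos: [0.6621, 0.0701, 0.2414]
tcp_rot: [[-0.99, -0.138, -0.002], [-0.138, 0.99, -0.0], [0.002, -0.0, -1.0]]
contact_force: [-4.8, -0.7, 12.4]
opening: 0.0231
grip_force: 30.0
```

```bash
python3 where.py
```

```text
t 10.93 press xy mm [57.8 -6. ] z 241.4 tool x yaw -172.1 tz [-0.002 -0.    -1.   ] F press [-4.9 -0. ] 12.4 open 0.0231 j [7.0, 46.0, -34.0, 81.0, 27.0, 62.0, 66.0]
```

```bash
python3 - <<'E'
import numpy as np
a=np.radians(6+12*np.arange(31)); P=np.round(np.c_[-55*np.cos(a),-55*np.sin(a)]*2)/2
D=np.diff(P,axis=0)
for k in range(0,30,5): print(6+12*k,[[x,y,0] for x,y in D[k:k+5].tolist()])
E
```

```text
6 [[2.0, -11.5, 0], [5.0, -10.5, 0], [6.5, -9.5, 0], [8.5, -7.5, 0], [10.0, -5.5, 0]]
66 [[11.0, -4.0, 0], [11.5, -1.0, 0], [11.5, 1.0, 0], [11.0, 4.0, 0], [10.0, 5.5, 0]]
126 [[8.5, 7.5, 0], [6.5, 9.5, 0], [5.0, 10.5, 0], [2.0, 11.5, 0], [0.0, 11.0, 0]]
186 [[-2.0, 11.5, 0], [-5.0, 10.5, 0], [-6.5, 9.5, 0], [-8.5, 7.5, 0], [-10.0, 5.5, 0]]
246 [[-11.0, 4.0, 0], [-11.5, 1.0, 0], [-11.5, -1.0, 0], [-11.0, -4.0, 0], [-10.0, -5.5, 0]]
306 [[-8.5, -7.5, 0], [-6.5, -9.5, 0], [-5.0, -10.5, 0], [-2.0, -11.5, 0], [0.0, -11.0, 0]]
```

>>> step_arm(
  claw=[1, 1, 1, 1, 1],
  xyz=[
    [2, -11.5, -3],
    [5, -10.5, 0],
    [6.5, -9.5, 0],
    [8.5, -7.5, 0],
    [10, -5.5, 0],
  ],
  twist=[
    [0, 0, 0],
    [0, 0, 0],
    [0, 0, 0],
    [0, 0, 0],
    [0, 0, 0],
  ],
)

```text
time: 11.35
eef_pos: [0.6383, 0.0247, 0.2418]
tcp_rot: [[-0.99, -0.141, 0.002], [-0.141, 0.99, 0.006], [-0.003, 0.006, -1.0]]
contact_force: [5.6, 7.9, -6.2]
opening: 0.0235
grip_force: 30.0
```

```bash
python3 where.py
```

```text
t 11.35 press xy mm [ 28.  -47.6] z 241.8 tool x yaw -171.9 tz [ 0.002  0.006 -1.   ] F press [6.7 7.1] -6.2 open 0.0235 j [12.0, 43.0, -35.0, 86.0, 27.0, 59.0, 68.0]
```

>>> step_arm(
  claw=[1, 1, 1, 1, 1],
  xyz=[
    [11, -4, 1],
    [11.5, -1, 0],
    [11.5, 1, 0],
    [11, 4, 0],
    [10, 5.5, 0],
  ],
  twist=[
    [0, 0, 0],
    [0, 0, 0],
    [0, 0, 0],
    [0, 0, 0],
    [0, 0, 0],
  ],
)

```text
time: 11.77
eef_pos: [0.585, 0.0194, 0.2417]
tcp_rot: [[-0.99, -0.138, 0.006], [-0.138, 0.99, 0.002], [-0.006, 0.001, -1.0]]
contact_force: [10.4, 1.2, -5.3]
opening: 0.0229
grip_force: 30.0
```

>>> step_arm(
  claw=[1, 1, 1, 1, 1],
  xyz=[
    [8.5, 7.5, 0],
    [6.5, 9.5, 0],
    [5, 10.5, 0],
    [2, 11.5, 0],
    [0, 11, 0],
  ],
  twist=[
    [0, 0, 0],
    [0, 0, 0],
    [0, 0, 0],
    [0, 0, 0],
    [0, 0, 0],
  ],
)

```text
time: 12.18
eef_pos: [0.5526, 0.0607, 0.2414]
tcp_rot: [[-0.991, -0.134, -0.003], [-0.134, 0.991, -0.009], [0.004, -0.008, -1.0]]
contact_force: [-0.8, -10.0, 7.4]
opening: 0.0231
grip_force: 30.0
```

```bash
python3 where.py
```

```text
t 12.18 press xy mm [-51.9  -0.1] z 241.4 tool x yaw -172.3 tz [-0.003 -0.009 -1.   ] F press [-2.2 -9.8] 7.4 open 0.0231 j [10.0, 37.0, -35.0, 101.0, 27.0, 51.0, 60.0]
```

>>> step_arm(
  claw=[1, 1, 1, 1, 1],
  xyz=[
    [-2, 11.5, -1],
    [-5, 10.5, 0],
    [-6.5, 9.5, 0],
    [-8.5, 7.5, 0],
    [-10, 5.5, 0],
  ],
  twist=[
    [0, 0, 0],
    [0, 0, 0],
    [0, 0, 0],
    [0, 0, 0],
    [0, 0, 0],
  ],
)

```text
time: 12.6
eef_pos: [0.5733, 0.1134, 0.2415]
tcp_rot: [[-0.99, -0.14, -0.013], [-0.14, 0.99, -0.005], [0.014, -0.003, -1.0]]
contact_force: [-11.4, -1.3, 7.1]
opening: 0.0227
grip_force: 30.0
```

>>> step_arm(
  claw=[1, 1, 1, 1, 1],
  xyz=[
    [-11, 4, 0],
    [-11.5, 1, 0],
    [-11.5, -1, 0],
    [-11, -4, 0],
    [-10, -5.5, 0],
  ],
  twist=[
    [0, 0, 0],
    [0, 0, 0],
    [0, 0, 0],
    [0, 0, 0],
    [0, 0, 0],
  ],
)

```text
time: 13.02
eef_pos: [0.6299, 0.1199, 0.2416]
tcp_rot: [[-0.99, -0.143, -0.01], [-0.143, 0.99, 0.003], [0.01, 0.004, -1.0]]
contact_force: [-7.7, 4.5, 3.7]
opening: 0.0231
grip_force: 30.0
```

>>> step_arm(
  claw=[1, 1, 1, 1, 1],
  xyz=[
    [-8.5, -7.5, 0],
    [-6.5, -9.5, 0],
    [-5, -10.5, 0],
    [-2, -11.5, 0],
    [0, -11, 0],
  ],
  twist=[
    [0, 0, 0],
    [0, 0, 0],
    [0, 0, 0],
    [0, 0, 0],
    [0, 0, 0],
  ],
)

```text
time: 13.43
eef_pos: [0.6616, 0.0754, 0.2417]
tcp_rot: [[-0.99, -0.143, -0.003], [-0.143, 0.99, 0.008], [0.002, 0.008, -1.0]]
contact_force: [0.5, 9.4, -2.2]
opening: 0.023
grip_force: 30.0
```

```bash
cat >> where.py <<'E'
    s=status.sense(); q=R.T@(np.array(s["eef_pos"])[:2]-C)*1e3-np.array([3,0]); f=R.T@np.array(s["contact_force"])[:2]; a=np.arctan2(-q[1],q[0])
    print("angle",round(np.degrees(a)%360,1),"rad",round(np.hypot(*q),1),"drag",round(f@[np.sin(a),np.cos(a)],2),"radial",round(f@[np.cos(a),-np.sin(a)],2))
E
python3 where.py
```

```text
File "where.py", line 7
    s=status.sense(); q=R.T@(np.array(s["eef_pos"])[:2]-C)*1e3-np.array([3,0]); f=R.T@np.array(s["contact_force"])[:2]; a=np.arctan2(-q[1],q[0])
IndentationError: unexpected indent
```

>>> step_arm(
  claw=[1, 1, 1, 1, 1],
  xyz=[
    [2, -11.5, 0],
    [5, -10.5, 0],
    [6.5, -9.5, 0],
    [8.5, -7.5, 0],
    [10, -5.5, 0],
  ],
  twist=[
    [0, 0, 0],
    [0, 0, 0],
    [0, 0, 0],
    [0, 0, 0],
    [0, 0, 0],
  ],
)

```text
time: 13.85
eef_pos: [0.6383, 0.0247, 0.2418]
tcp_rot: [[-0.99, -0.14, 0.002], [-0.14, 0.99, 0.006], [-0.003, 0.006, -1.0]]
contact_force: [6.4, 7.4, -6.1]
opening: 0.0231
grip_force: 30.0
```

>>> step_arm(
  claw=[1, 1, 1, 1, 1],
  xyz=[
    [11, -4, 0],
    [11.5, -1, 0],
    [11.5, 1, 0],
    [11, 4, 0],
    [10, 5.5, 0],
  ],
  twist=[
    [0, 0, 0],
    [0, 0, 0],
    [0, 0, 0],
    [0, 0, 0],
    [0, 0, 0],
  ],
)

```text
time: 14.27
eef_pos: [0.5843, 0.0196, 0.2418]
tcp_rot: [[-0.99, -0.138, 0.004], [-0.138, 0.99, 0.002], [-0.005, 0.002, -1.0]]
contact_force: [10.2, 2.4, -11.5]
opening: 0.0229
grip_force: 30.0
```

```bash
head -6 where.py > w2 && mv w2 where.py; sed -i '/__main__/d' where.py; cat >> where.py <<'E'
def an(*L):
    for x,y,fx,fy in L:
        q=R.T@(np.array([x,y])-C)*1e3-np.array([3,0]); f=R.T@np.array([fx,fy]); a=np.arctan2(-q[1],q[0])
        print("angle",round(np.degrees(a)%360,1),"rad",round(np.hypot(*q),1),"drag",round(f@[np.sin(a),np.cos(a)],2),"radial",round(f@[np.cos(a),-np.sin(a)],2))
def now():
    s=status.sense(); an((*s["eef_pos"][:2],*s["contact_force"][:2])); print(round(s["time"],2),"z",s["eef_pos"][2],"Fz",s["contact_force"][2])
if __name__=="__main__": now()
E
python3 - <<'E'
from where import *; an((.6383,.0247,5.6,7.9),(.585,.0194,10.4,1.2),(.5526,.0607,-.8,-10),(.5733,.1134,-11.4,-1.3),(.6299,.1199,-7.7,4.5),(.6616,.0754,.5,9.4)); now()
b=cams.get_image("scene")
cv2.imwrite("pics/platen.png",cv2.resize(b["frame"][195:285,300:400],None,fx=6,fy=6,interpolation=cv2.INTER_CUBIC)[:,:,::-1])
E
```

```text
angle 62.4 rad 53.8 drag 9.15 radial -3.16
angle 122.1 rad 53.7 drag 9.0 radial -5.35
angle 179.9 rad 54.9 drag 9.79 radial 2.2
angle 241.2 rad 56.2 drag 9.91 radial 5.79
angle 302.0 rad 56.4 drag 8.86 radial 0.98
angle 0.7 rad 55.1 drag 9.26 radial 1.69
angle 122.9 rad 53.8 drag 8.26 radial -6.5
14.27 z 0.24181101047068784 Fz -11.538416972151579
```

View pics/platen.png

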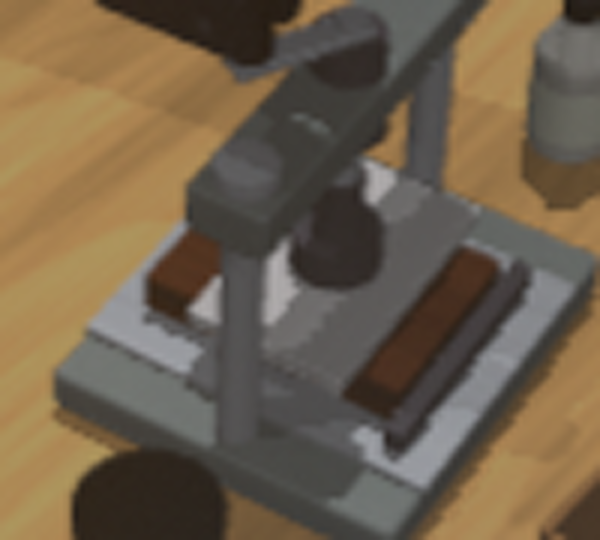

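```bash
python3 - <<'E'
from where import *
b=cams.get_image("scene")
for z in(.054,.06,.066,.072,.078,.084,.09):
    print(z,[np.round((proj(b,[*(C+R@np.array(q)),z])-[300,195])*6+2.5).tolist() for q in((.045,-.073),(.045,.073))])
now()
E
```

```text
0.054 [[336.0, 401.0], [475.0, 226.0]]
0.06 [[337.0, 393.0], [475.0, 218.0]]
0.066 [[337.0, 385.0], [476.0, 210.0]]
0.072 [[338.0, 377.0], [477.0, 201.0]]
0.078 [[338.0, 368.0], [478.0, 193.0]]
0.084 [[339.0, 360.0], [479.0, 185.0]]
0.09 [[340.0, 352.0], [480.0, 177.0]]
angle 125.6 rad 53.8 drag 1.57 radial -5.52
14.37 z 0.2417393597927669 Fz -6.605328497144995
```

```bash
python3 - <<'E'
from where import *
b=cams.get_image("scene")
for q in((.068,.052,.054),(.068,-.058,.054),(.068,-.058,.03),(.1,.115,.026),(.1,-.115,.026),(.0,-.095,.205)):
    print(q,np.round((proj(b,[*(C+R@np.array(q[:2])),q[2]])-[300,195])*6+2.5).tolist())
B=b["frame"]
cv2.imwrite("pics/platen2.png",cv2.resize(B[222:270,335:390],None,fx=12,fy=12,interpolation=cv2.INTER_CUBIC)[:,:,::-1])
E
```

```text
(0.068, 0.052, 0.054) [495.0, 267.0]
(0.068, -0.058, 0.054) [392.0, 401.0]
(0.068, -0.058, 0.03) [389.0, 434.0]
(0.1, 0.115, 0.026) [600.0, 256.0]
(0.1, -0.115, 0.026) [389.0, 541.0]
(0.0, -0.095, 0.205) [244.0, 173.0]
```

View pics/platen2.png

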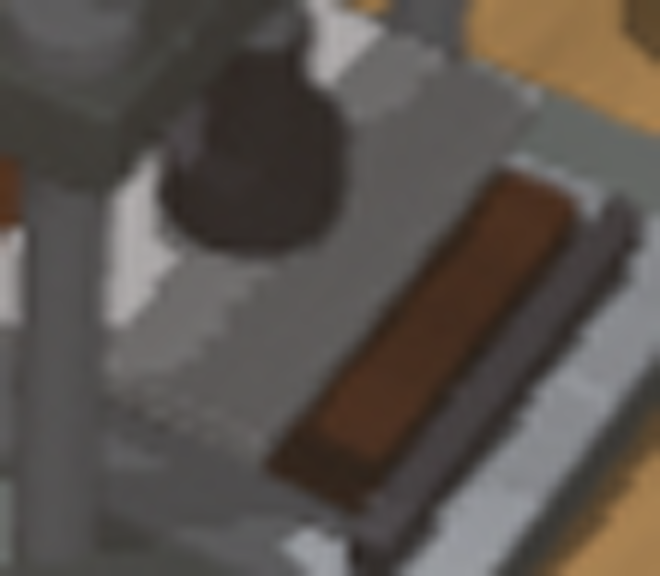

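The platen now appears within a few mm of the case (platen edge crop (270,455), case end (320,480)). From here I go in short calls and watch the drag.

>>> step_arm(
  claw=[1, 1, 1],
  xyz=[
    [8.5, 8.5, 1],
    [6.5, 10.5, 0],
    [5, 10.5, 0],
  ],
  twist=[
    [0, 0, 0],
    [0, 0, 0],
    [0, 0, 0],
  ],
)

```text
time: 14.67
eef_pos: [0.5607, 0.04, 0.2416]
tcp_rot: [[-0.991, -0.133, 0.003], [-0.133, 0.991, -0.008], [-0.002, -0.008, -1.0]]
contact_force: [7.0, -10.6, 1.1]
opening: 0.0232
grip_force: 30.0
```

```bash
python3 where.py
```

```text
angle 156.5 rad 54.3 drag 12.68 radial -0.41
14.67 z 0.24160803218908175 Fz 1.0794405114495962
```

>>> step_arm(
  claw=[1, 1],
  xyz=[
    [2, 11.5, 0],
    [0, 11, 0],
  ],
  twist=[
    [0, 0, 0],
    [0, 0, 0],
  ],
)

```text
time: 14.83
eef_pos: [0.5527, 0.0603, 0.2414]
tcp_rot: [[-0.991, -0.133, -0.003], [-0.133, 0.991, -0.012], [0.005, -0.011, -1.0]]
contact_force: [-0.3, -13.9, 9.6]
opening: 0.0228
grip_force: 30.0
```

```bash
python3 where.py
```

```text
angle 179.5 rad 54.9 drag 13.73 radial 2.39
14.83 z 0.24142053329492283 Fz 9.58779297209894
```

>>> step_arm(
  claw=[1, 1, 1],
  xyz=[
    [-2, 11.5, -1],
    [-5, 10.5, 0],
    [-6.5, 9.5, 0],
  ],
  twist=[
    [0, 0, 0],
    [0, 0, 0],
    [0, 0, 0],
  ],
)

```text
time: 15.08
eef_pos: [0.5575, 0.0941, 0.2414]
tcp_rot: [[-0.991, -0.135, -0.012], [-0.135, 0.991, -0.013], [0.014, -0.011, -1.0]]
contact_force: [-9.3, -11.2, 10.6]
opening: 0.0229
grip_force: 30.0
```

```bash
python3 where.py
```

```text
angle 215.5 rad 55.8 drag 14.26 radial 3.12
15.08 z 0.24138604314003675 Fz 10.580283641487986
```

>>> step_arm(
  claw=[1, 1, 1, 1],
  xyz=[
    [-8.5, 7.5, -1],
    [-9, 5, 0],
    [0, 0, 0],
    [0, 0, 0],
  ],
  twist=[
    [0, 0, 0],
    [0, 0, 0],
    [0, 0, 0],
    [0, 0, 0],
  ],
)

```text
time: 15.42
eef_pos: [0.5729, 0.1131, 0.2416]
tcp_rot: [[-0.99, -0.139, -0.012], [-0.138, 0.99, -0.006], [0.013, -0.005, -1.0]]
contact_force: [-7.9, -3.6, 2.4]
opening: 0.0233
grip_force: 30.0
```

```bash
python3 where.py
```

```text
angle 240.7 rad 56.2 drag 8.45 radial 1.97
15.42 z 0.24155307227295922 Fz 2.3992923733664586
```

>>> step_arm(
  claw=[1, 0.4, 0.4, 0.4, 0.4],
  xyz=[
    [3, -1.5, 0],
    [0, 0, 0],
    [0, 0, 0],
    [0, 0, 0],
    [0, 0, 0],
  ],
  twist=[
    [0, 0, 0],
    [0, 0, 0],
    [0, 0, 0],
    [0, 0, 0],
    [0, 0, 0],
  ],
)

```text
time: 15.83
eef_pos: [0.5746, 0.1135, 0.2433]
tcp_rot: [[-0.99, -0.138, -0.002], [-0.138, 0.99, -0.0], [0.002, -0.0, -1.0]]
contact_force: [-0.1, -0.2, 1.0]
opening: 0.0263
grip_force: 0.0
```

>>> step_arm(
  claw=[0, 0, 0, 0, 0],
  xyz=[
    [0, 0, 0],
    [0, 0, 0],
    [0, 0, -10],
    [0, 0, -20],
    [0, 0, -30],
  ],
  twist=[
    [0, 0, 0],
    [0, 0, 0],
    [0, 0, 0],
    [0, 0, 0],
    [0, 0, 0],
  ],
)

```text
time: 16.25
eef_pos: [0.5729, 0.1127, 0.3022]
tcp_rot: [[-0.99, -0.139, -0.008], [-0.139, 0.99, -0.002], [0.008, -0.001, -1.0]]
contact_force: [-0.1, 0.0, 0.7]
opening: 0.0442
grip_force: 0.0
```

>>> step_arm(
  claw=[0, 0, 0, 0, 0],
  xyz=[
    [0, 0, -30],
    [0, 0, -30],
    [20, 0, -10],
    [30, 0, 0],
    [0, 0, 0],
  ],
  twist=[
    [0, 0, 0],
    [0, 0, 0],
    [0, 0, 0],
    [0, 0, 0],
    [0, 0, 0],
  ],
)

```text
time: 16.67
eef_pos: [0.5199, 0.1064, 0.3744]
tcp_rot: [[-0.99, -0.141, -0.006], [-0.141, 0.99, -0.003], [0.006, -0.002, -1.0]]
contact_force: [-1.4, -0.2, 0.0]
opening: 0.0441
grip_force: 0.0
```

```bash
python3 - <<'E'
from where import *; W()
b=cams.get_image("scene")
cv2.imwrite("pics/end.png",cv2.resize(b["frame"][165:285,300:420],None,fx=5,fy=5,interpolation=cv2.INTER_CUBIC)[:,:,::-1])
for d in finder.pinpoint(b,"grip_mid")[:1]:
    p=onz(b,d["location"],.254); an((p[0]+.003,p[1],0,0)); print(d)
E
```

```text
t 16.67 press xy mm [-77.9  49.8] z 374.4 tool x yaw -171.9 tz [-0.006 -0.003 -1.   ] F press [-1.4 -0. ] 0.0 open 0.0441 j [8.0, 27.0, -40.0, 93.0, 19.0, 67.0, 62.0]
angle 251.5 rad 63.3 drag 0.0 radial 0.0
{'location': [362.2, 177.7], 'conf': 0.63}
```

View pics/end.png

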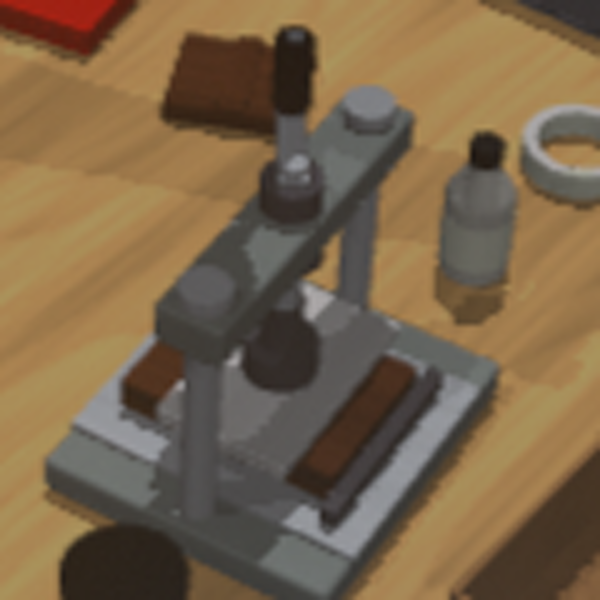

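The crank is free at about 241° (grip at crop (293,75)). The platen lies on the case, and the case is still flush with the stop (crop (320,480)–(420,370)). The robot is clear, so I'm handing in.

```bash
python3 -c "
from rig import r; print(r.close_job())"
```

```text
the job is handed in; nothing more can be done
None
```

The case is pushed home against the stop. The press is wound down to about a third of a turn past the touch, as judged from the rise in drag, and the crank is released with the case squeezed. I handed the job in at about 17 s; no verdict came back.

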